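Unscrew the reel retainer and hang it on the fold-out hook

TASK

The reel on the leaning spindle is due for a change. First swing the flat-folded hook on the post fully out, so that it sticks straight out from its stand; then unscrew the retainer from the spindle until its thread frees, lift it off, and hang it by the window in its handle over the hook arm, between the post and the upturned tip, hanging straight down, still and let go. Do not knock about the spare solder reel or the flux bottle that stand behind the two stands.

Things in the scene. Friction and masses are not known exactly. Their poses are not given: they have to be found in the camera images.
- retainer_center (a point): mid-height of the loose retainer: aluminium, 0.18 kg, 112 mm tall. z = thread axis, from collar to handle. Upwards: knurled collar 30 mm high, 51 mm across, open bore; then a flat stirrup handle 10 mm thick (x), 56 mm wide (y): straps 9 mm wide, a window 38 mm wide and 40 mm high, and a solid tab 42 mm high on top. This point is 56 mm above the collar's underside
- retainer_tab (a point): the place to grip the retainer: in the middle of the tab's width and thickness, 16 mm below its top edge and 26 mm above the window; same axes as retainer_center. The tab is 10 mm thick along x
- retainer_eye (a point): middle of the window's upper edge (underside of the tab, 70 mm above the collar's underside): the edge that rests on the hook; same axes as retainer_center
- spindle: fixed spindle of the reel stand; z = thread axis, leaning 25 degrees to the stand's front. It carries a reel 76 mm across; the retainer's collar sits on the reel's top face, 45 mm along z, axes parallel to these within 5 degrees. Coarse right-hand thread, 28 mm across. Turned anticlockwise seen from the handle end (about +z), the retainer turns easily and does not slip back; see spindle_tip
- spindle_tip (a point): centre of the spindle's free end, 80 mm along z from spindle's origin; same axes. The thread rises 24 mm per turn, with about 2.5 mm axial play either way; after about 3.5 rad (200 degrees, 13 mm of rise) the retainer is free and can be drawn off along z
- reel_stand: fixed stand under the spindle, grey steel: base plate 110 x 90 x 8 mm; origin at the centre of its underside, -x is its front. Either stand may be at the left or the right
- hook_stand: fixed stand of the hook, grey steel: base plate 110 x 90 x 8 mm, origin at the centre of its underside, -x is its front. Its upright post is a plate 56 mm wide (y), from x = 32 to x = 44 mm, 184 mm high
- hook_arm (a joint): angle of the folding hook about its vertical hinge: 0 folded flat in front of the post with its tip pointing to the stand's +y, 1.57 fully out with its tip pointing to the stand's -x (anticlockwise from above); stop at 1.6. Stiff hinge (0.1 N m): stays where it is left
- hook_hinge (a point): on the vertical hinge axis of the hook, at mid-height of the arm (164 mm above the bench). Axes turn with the arm: y points along the arm to its tip, z up. It lies 18 mm along x and -20 mm along y from the origin of hook_stand
- hook_seat (a point): on the top face of the hook arm (170 mm above the bench), 55 mm along the arm from the hinge: where the retainer is to hang; same axes as hook_hinge. The arm is a steel bar 8 mm wide, 12 mm high, 104 mm long, its underside 158 mm above the bench
- hook_tip (a point): top of the upturned tip of the hook, 100 mm along the arm from the hinge and 12 mm above the arm's top face; tip 8 x 8 mm. When folded, the last 45 mm of the arm stick out beyond the side of the post, free in front and behind; same axes as hook_hinge
- reel_a_mid (a point): bystander: centre of the spare solder reel (about 62 mm in diameter, 48 mm high) standing behind the reel stand; to be left alone
- flux_mid (a point): bystander: half-way up the flux bottle (45 mm in diameter, 126 mm high) standing behind the hook stand; to be left alone

How it is judged:
By the outcome, as a careful person would: the job done as asked, in the order asked, and still so for the second after the job is handed in, with the robot touching nothing.
It also fails if it takes over 72 s, if anything falls off the work surface, if the arm or the gripper's body presses on something with over 40 N, if the wrist force passes 120 N, or if a joint passes its speed limit or range.

ROBOT

A 7-joint arm with a two-finger parallel gripper is mounted at the origin on a cart in front of the work surface, level with it; the furniture and walls round the work are solid. World frame = base frame: x ahead of the robot, y to its left, z up, the work surface at z = 0. Lengths are in m, angles in rad, forces in N, time in s.
With the tool pointing down it reaches from about 0.4 to 0.85 m from the base axis. Payload 4.4 kg.
Tool frame: the origin (TCP) lies on the centre line of the jaws, within the pads' length; the fingertips stand 8 mm ahead of it and the grasp point (between the pads) lies 11 mm behind it (arm.tcp_to_tips is the distance from the TCP to the fingertips, in m); z points along the fingers, y is the line along which they close (so a half turn about z gives the same grasp; the last joint's range is limited). The gripper opens to 94 mm and grips with 3 to 60 N. Pads are 16 mm wide; open, the fingers measure 119 mm over their backs; the gripper's body (75 mm by 177 mm) begins 78 mm behind the grasp point.
Start: joints at [-1.183, 0.628, 0.038, 1.517, -0.027, 0.996, -0.02], TCP at [0.285, 0.584, 0.183] pointing down, gripper open.
Joint ranges: [-3.06, 3.06], [-0.37, 2.12], [-1.25, 1.32], [0.18, 2.47], [-1.1, 4.24], [0.23, 1.98], [-2.94, 2.94]. Speed limits (rad/s): [2.57, 2.57, 3.14, 3.14, 3.14, 3.14, 3.14].

INTERFACE

Orientations are given as [roll, pitch, yaw] about the fixed x, y, z axes, in that order (R = Rz(yaw) Ry(pitch) Rx(roll)).
In Python, from cell import arm gives the robot as it stands. The module is installed in compiled form; this text tells all that it offers.
- The arm moves only by the shell command python3 -m crank 'ROWS' [OPENING]. ROWS is JSON, a list of rows, each a list of 6 numbers: the shift along the tool's x, y, z in mm, then the turn, a rotation vector about the tool's x, y, z in degrees. A call has 1 to 12 rows; each row shifts and turns the commanded pose from where the row before left it, along the tool's axes as they then stand; what a row does not reach is not made up. A row lasts 1/12 s, in which the tool goes at most 41.7 mm and 7.16 degrees, less where a joint would pass 70% of its speed; a pose out of reach is approached as far as the arm can. A call is refused whole if a number of a shift passes 41.7 or a number of a turn 7.16, either way. A call with a gripper value outside its range is refused whole. OPENING is the finger opening in mm, from 0 to 94, set as the call begins (- or left out, the last holds). The fingers move at their own pace and stop on an object; the grip force is fixed at half the most. Time passes only in rows, so rows that do not move let the fingers close. It gives the time, the measured TCP pose, the force, the opening and the grip force at its end, in the units of the state.
- arm.observe(): the state, without advancing time (a new reading comes with each control period).
- arm.camera(name): name is "scene" or "side" or "wrist"; returns a dict with "image" (480x640x3 uint8, blue, green, red), "fx", "fy", "cx", "cy" (pixels), "k1" (the pictures are not rectified: a ray, as slopes to the right and down, at radius r is drawn at 1 + k1 r^2 times it, then the intrinsics apply), "eye" and "attitude" of the camera in the world; the wrist camera has in their place "tool_from_camera" (4x4, takes a point from camera to tool coordinates, whose origin is the TCP and whose axes are the flange's). Camera axes: x right, y down, z forward; pixel columns grow to the right and rows downward; lengths in m; the calibration is good to about 2 mm. A picture is of the moment at which its call begins: read the wrist's pose just before it. There is no depth.
- arm.sign_off(): hands the job in; it is judged then, once.
Trained networks look in the newest picture that a camera, given by its name, has taken for a name from the list of things; names that differ only in an ending like _2 or _b are one class to them, and where a whole thing is asked for, a point or a joint stands for the part that bears it (a point fixed in the world has none). Each returns a list of dicts, best first, with "confidence" (0 to 1); they miss things now and then, are a little off and sometimes report something else, mostly with a low value. They report only what shows in the picture. A call takes as long as a camera call.
- arm.silhouettes(camera, target): "pixels" (480x640 bool, what is visible of it) and "xy" ([column, row] in pixels, amid what is visible of it).
- arm.tip_of(camera, target): "xy" ([column, row] in pixels: a listed point, or the origin of a listed thing).
The state is a dict: "time": time; "q": joint angles; "qvel": joint speeds; "tau": joint torques, N m; "position": TCP position; "tcp_rot": TCP orientation; "wrist_force": force on the tool from outside, world axes, zero at the start; "moment": the same for the moment, N m; "gripper_width": finger opening in m; "grip_force": force on a finger pad.
Only numpy, scipy, OpenCV 4.12 (cv2) and the standard library are available. Lean on these libraries where they do the work, as an engineer would, in place of code of your own. Each camera call takes 0.05 s, during which the arm holds its last target. There are 200 camera calls.

## Working session

There is one attempt and no reset: what is moved stays moved. The work goes in short steps, Python scripts to look and compute and a shell command to move; the robot and the scene stay as the last step left them, time stands still between calls to the robot, and variables do not carry over. Pictures are saved under pics/ and viewed, at most 10 in all, crops included, and the job is handed in when it is done.

```bash
mkdir -p pics
cat > h.py <<'E'
import numpy as np, cv2
from cell import arm
from scipy.spatial.transform import Rotation as R
from scipy.optimize import least_squares
np.set_printoptions(precision=4,suppress=True)
def rot(rpy): return R.from_euler('xyz',rpy).as_matrix()
def cam(name):
    s=arm.observe(); c=arm.camera(name)
    if name=='wrist':
        T=np.eye(4);T[:3,:3]=rot(s['tcp_rot']);T[:3,3]=s['position']
        M=T@np.array(c['tool_from_camera']); c['E']=M[:3,3];c['A']=M[:3,:3]
    else:
        c['E']=np.array(c['eye']);a=np.array(c['attitude']);c['A']=a if a.shape==(3,3) else rot(a)
    return c
def proj(c,P):
    p=(np.atleast_2d(P)-c['E'])@c['A']; u=p[:,:2]/p[:,2:3]
    u=u*(1+c['k1']*(u**2).sum(1,keepdims=True))
    return u*[c['fx'],c['fy']]+[c['cx'],c['cy']]
def pts(name,targets):
    o={}
    for t in targets:
        r=arm.tip_of(name,t)
        if r: o[t]=(np.array(r[0]['xy']),r[0]['confidence'])
    return o
def tri(obs):  # [(cam,xy)]
    f=lambda P:np.concatenate([(proj(c,P)[0]-xy) for c,xy in obs])
    r=least_squares(f,[0.6,0,0.15]); return r.x,np.abs(r.fun).max()
E
python3 - <<'E'
from h import *
print(arm.observe())
N=['retainer_center','retainer_tab','retainer_eye','spindle','spindle_tip','reel_stand','hook_stand','hook_hinge','hook_seat','hook_tip','reel_a_mid','flux_mid']
C={n:cam(n) for n in('scene','side','wrist')}
print({k:(v['E'],v['attitude'] if 'attitude' in v else 0) for k,v in C.items()})
O={n:pts(n,N) for n in C}
for t in N:
    print(t,[(n,O[n][t][0].round(0),round(O[n][t][1],2)) for n in C if t in O[n]])
    ob=[(C[n],O[n][t][0]) for n in ('scene','side') if t in O[n]]
    if len(ob)>1: print('   ',*tri(ob))
cv2.imwrite('pics/scene.png',C['scene']['image']);cv2.imwrite('pics/side.png',C['side']['image'])
E
```

```text
{'time': 0.0, 'q': array([-1.1828,  0.6294,  0.0384,  1.5183, -0.027 ,  0.9962, -0.02  ]), 'qvel': array([-0.0011,  0.0002,  0.0002, -0.0007, -0.0004, -0.0002,  0.0021]), 'tau': array([  0.0008, -54.972 ,   1.1435, -18.6634,  -0.0522,   0.0236,
         0.0002]), 'position': array([0.2846, 0.5836, 0.1819]), 'tcp_rot': array([-3.1398,  0.    ,  2.6878]), 'wrist_force': array([ 1.2052, -0.8326, -0.1292]), 'moment': array([-0.0072, -0.0363, -0.0197]), 'grip_force': 0.0, 'gripper_width': 0.09405075686797716}
{'scene': (array([-0.1611, -0.7247,  1.1456]), array([-2.3656,  0.0215, -0.8173])), 'side': (array([1.2129, 0.3614, 1.3455]), array([-2.5825, -0.0016,  2.0858])), 'wrist': (array([0.2225, 0.6135, 0.384 ]), 0)}
retainer_center [('scene', array([426., 327.]), 0.68), ('side', array([208., 183.]), 0.76)]
    [ 0.5026 -0.3987  0.1393] 0.8025689861295007
retainer_tab [('scene', array([422., 321.]), 0.83), ('side', array([207., 167.]), 0.72)]
    [ 0.4793 -0.4012  0.1887] 1.6626881185701166
retainer_eye [('scene', array([424., 325.]), 0.83), ('side', array([210., 174.]), 0.85)]
    [ 0.487 
[... 369 characters left out ...]
y([214., 208.]), 0.79)]
    [ 0.4921 -0.4024  0.0039] 0.7069285286547995
hook_stand [('scene', array([240., 239.]), 0.67), ('side', array([402., 294.]), 0.66)]
    [ 0.4827  0.2423 -0.0009] 1.788674804673036
hook_hinge [('scene', array([238., 194.]), 0.62), ('side', array([406., 272.]), 0.56)]
    [0.5043 0.2408 0.161 ] 0.9705283308023525
hook_seat [('scene', array([219., 188.]), 0.57), ('side', array([426., 274.]), 0.49)]
    [0.4862 0.2913 0.1674] 0.5635455403304093
hook_tip [('scene', array([208., 177.]), 0.69), ('side', array([449., 275.]), 0.54)]
    [0.4772 0.3403 0.1862] 2.145218596405414
reel_a_mid [('scene', array([445., 327.]), 0.84)]
flux_mid [('scene', array([247., 196.]), 0.56)]
```

View pics/scene.png

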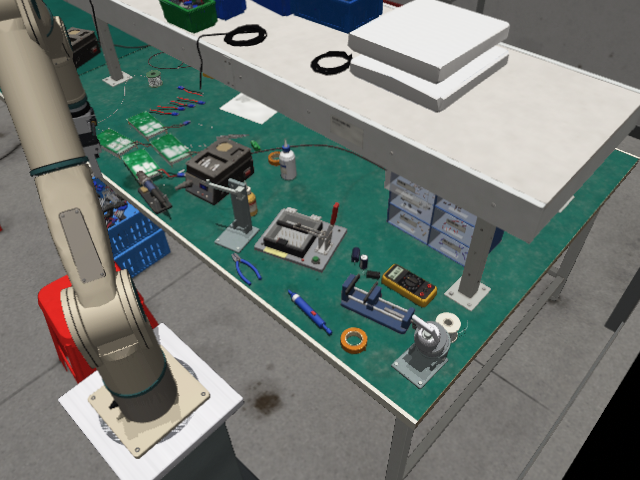

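View pics/side.png

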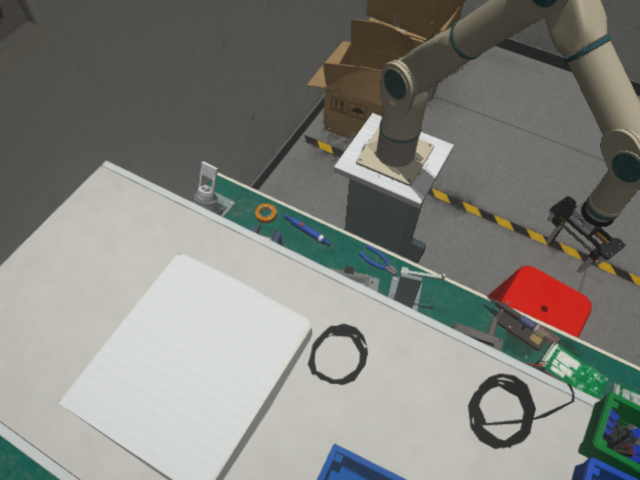

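```bash
cat > fit1.py <<'E'
from h import *
C={n:cam(n) for n in('scene','side')}
print('shelf corner',tri([(C['scene'],[597,222]),(C['side'],[105,163])]))
def Y(a): return R.from_euler('z',a).as_matrix()
def hookfit(obs,x0=(0.482,0.25,0.25),ang=0.):
    # obs: list of (cam,name,xy)
    def P(v,n):
        h=np.array([.018,-.02,.164]); A=Y(ang)
        l={'hook_hinge':h,'hook_seat':h+A@[0,.055,.006],'hook_tip':h+A@[0,.1,.018],'hook_stand':np.zeros(3)}[n]
        return np.array([v[0],v[1],0])+Y(v[2])@l
    f=lambda v:np.concatenate([proj(c,P(v,n))[0]-xy for c,n,xy in obs])
    r=least_squares(f,x0,loss='soft_l1',f_scale=1.5); return r.x,r.fun,P
def spinfit(obs,x0=(0.54,-0.4,0.05,0.)):
    Z={'spindle':0,'spindle_tip':.08,'retainer_center':.101,'retainer_eye':.115,'retainer_tab':.141}
    def P(v,n): return v[:3]+Y(v[3])@R.from_euler('y',-25,degrees=True).as_matrix()@[0,0,Z[n]]
    f=lambda v:np.concatenate([proj(c,P(v,n))[0]-xy for c,n,xy in obs])
    r=least_squares(f,x0,loss='soft_l1',f_scale=1.5); return r.x,r.fun,P
if __name__=='__main__':
    O={n:pts(n,['retainer_center','retainer_tab','retainer_eye','spindle','spindle_tip','hook_stand','hook_hinge','hook_seat','hook_tip']) for n in C}
    ho=[(C[n],k,v[0]) for n in C for k,v in O[n].items() if 'hook' in k]
    so=[(C[n],k,v[0]) for n in C for k,v in O[n].items() if 'hook' not in k]
    x,e,P=hookfit(ho);print(x,e.round(1),[(n,P(x,n)) for n in('hook_hinge','hook_tip')])
    x,e,P=spinfit(so);print(x,e.round(1),[(n,P(x,n)) for n in('spindle_tip','retainer_tab')])
E
python3 fit1.py
```

```text
shelf corner (array([ 0.7376, -0.563 ,  0.3871]), np.float64(24.579853822424894))
[0.4862 0.2535 0.3498] [-2.9  2.5 -0.7 -1.9 -0.6  1.9  2.3  2.2  0.7  0.7 -0.4  1.5 -0.3 -0.
 -0.6  0.6] [('hook_hinge', array([0.51  , 0.2409, 0.164 ])), ('hook_tip', array([0.4757, 0.3348, 0.182 ]))]
[ 0.5397 -0.4061  0.0478 -0.1043] [-2.5  2.   0.5  0.3 -0.   1.1  0.4 -1.5 -2.4 -3.4 -2.2 -2.3  0.9  0.3
 -3.   4.5 -3.8 -0.6  0.9  0.1] [('spindle_tip', array([ 0.5061, -0.4026,  0.1203])), ('retainer_tab', array([ 0.4805, -0.3999,  0.1756]))]
```

```bash
python3 -m crank '[[0,0,-30,0,0,0],[0,0,-30,0,0,0],[-10,-4,-30,0,0,0],[-35,-12,-30,0,0,0],[-35,-13,0,0,0,0],[-35,-13,0,0,0,0],[-35,-13,0,0,0,0],[-35,-13,0,0,0,0],[-35,-13,0,0,0,0],[-35,-13,0,0,0,0],[-35,-13,0,0,0,0],[0,0,0,0,0,0]]' 0
cat > look.py <<'E'
import sys
from fit1 import *
which=sys.argv[1]; ang=float(sys.argv[2]); out=sys.argv[3] if len(sys.argv)>3 else None
N=['hook_stand','hook_hinge','hook_seat','hook_tip'] if which=='hook' else ['retainer_center','retainer_tab','retainer_eye','spindle','spindle_tip']
if which=='hang': N=['retainer_center','retainer_tab','retainer_eye','hook_seat','hook_tip','hook_hinge']
C={n:cam(n) for n in('scene','side','wrist')}
O={n:pts(n,N) for n in C}
for n in C: print(n,[(k,v[0].round(),round(v[1],2)) for k,v in O[n].items()])
obs=[(C[n],k,v[0]) for n in C for k,v in O[n].items() if v[1]>.4 or n=='wrist']
if which!='hang':
  for sub in (obs,[o for o in obs if o[0] is C['wrist']]):
    if len(sub)<2: continue
    x,e,P=(hookfit(sub,ang=ang) if which=='hook' else spinfit(sub)); print(x,e.round(1)); print([(n,P(x,n)) for n in N])
if which=='hang':
  for k in N:
    ob=[(C[n],O[n][k][0]) for n in C if k in O[n]]
    if len(ob)>1: print(k,tri(ob))
if out: cv2.imwrite('pics/'+out,C['wrist']['image'])
E
python3 look.py hook 0 w1.png
```

```text
time: 3.95
position: [0.5024, 0.3551, 0.2993]
tcp_rot: [-3.139, 0.007, 2.675]
wrist_force: [0.9, -0.7, 0.3]
gripper_width: 0.0175
grip_force: 0.0
shelf corner (array([ 0.7376, -0.563 ,  0.3871]), np.float64(24.579853822424894))
scene [('hook_stand', array([240., 236.]), 0.78), ('hook_hinge', array([240., 195.]), 0.5), ('hook_seat', array([221., 188.]), 0.67), ('hook_tip', array([206., 177.]), 0.76)]
side [('hook_stand', array([403., 297.]), 0.95), ('hook_hinge', array([405., 272.]), 0.72), ('hook_seat', array([426., 275.]), 0.62), ('hook_tip', array([447., 272.]), 0.72)]
wrist [('hook_stand', array([235., 230.]), 0.59), ('hook_hinge', array([204., 296.]), 0.94), ('hook_seat', array([236., 263.]), 0.91), ('hook_tip', array([269., 227.]), 0.8)]
[0.4838 0.2478 0.3615] [-2.8  1.9 -0.7 -1.9  0.5 -0.8  1.   3.3 -0.9 -1.3 -1.5  0.3 -1.2 -1.2
 -3.4  1.2  1.8  2.8 -1.4  0.2  2.6 -4.1  0.1 -0.4]
[('hook_stand', array([0.4838, 0.2478, 0.    ])), ('hook_hinge', array([0.5077, 0.2355, 0.164 ])), ('hook_seat', array([0.4882, 0.2869, 0.17  ])), ('hook_tip', array([0.4723, 0.329 , 0.182 ]))]
[0.4834 0.247  0.3521] [ 1.1  2.8 -2.7  0.2  1.7 -3.7 -0.5  0.3]
[('hook_stand', array([0.4834, 0.247 , 0.    ])), ('hook_hinge', array([0.5072, 0.2344, 0.164 ])), ('hook_seat', array([0.4882, 0.286 , 0.17  ])), ('hook_tip', array([0.4727, 0.3283, 0.182 ]))]
```

View pics/w1.png

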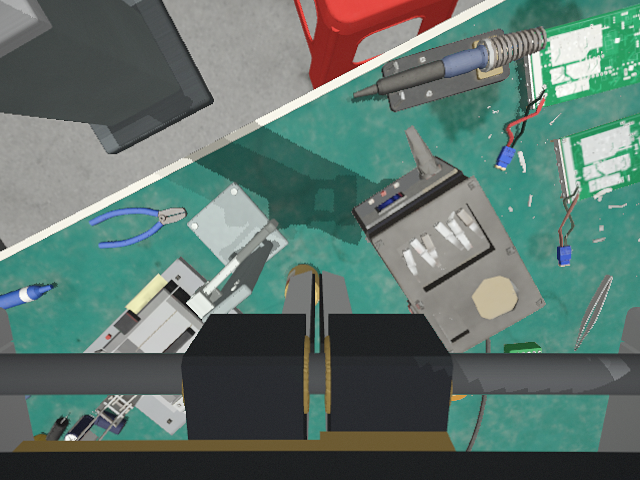

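```bash
python3 -m crank '[[-11,-12,0,0,0,0],[-11,-12,5,0,0,0],[0,0,34,0,0,0],[0,0,35,0,0,0],[0,0,35,0,0,0],[0,0,30,0,0,0],[0,0,0,0,0,0]]' 0
python3 - <<'E'
from h import *
s=arm.observe();print(s['wrist_force'],s['gripper_width'])
p=s['position'];Rt=rot(s['tcp_rot'])
h=np.array([.5075,.235,.160])
prev=p
for a in [0,10,20,30,40,50,60,70,80,90]:
    t=.355+np.radians(a); sd=np.array([np.cos(t),np.sin(t),0]);u=np.array([-np.sin(t),np.cos(t),0])
    c=h+.08*u+.0185*sd if a<90 else h+.08*u+.019*sd
    print(a,((c-prev)@Rt*1000).round(1)); prev=c
E
```

```text
time: 5.38
position: [0.5007, 0.3303, 0.1543]
tcp_rot: [-3.132, -0.005, 2.688]
wrist_force: [-0.9, 0.2, -1.3]
gripper_width: 0.0006
grip_force: 0.0
[-0.9433  0.2276 -1.2714] 0.0005883529303765856
0 [ -2.7 -14.2  -5.5]
10 [11.2 -8.9  0.1]
20 [  9.5 -10.7   0.2]
30 [  7.5 -12.2   0.2]
40 [  5.3 -13.3   0.2]
50 [  2.9 -14.    0.2]
60 [  0.4 -14.3   0.1]
70 [ -2.1 -14.2   0.1]
80 [ -4.5 -13.6   0.1]
90 [ -6.4 -12.3   0.1]
```

```bash
python3 -m crank '[[-3,-14,-4,0,0,0],[11,-9,0,0,0,0],[9.5,-11,0,0,0,0],[7.5,-12,0,0,0,0],[5,-13,0,0,0,0],[3,-14,0,0,0,0],[0.5,-14,0,0,0,0],[-2,-14,0,0,0,0],[-4.5,-13.5,0,0,0,0],[-3,-6,0,0,0,0],[0,0,0,0,0,0]]' 0
python3 - <<'E'
from h import *
s=arm.observe();print(s['wrist_force'],s['position'])
C={n:cam(n) for n in('scene','wrist')}
for n in C: print(n,pts(n,['hook_tip','hook_hinge']))
cv2.imwrite('pics/w2.png',C['wrist']['image'])
E
```

```text
time: 6.3
position: [0.4313, 0.2336, 0.165]
tcp_rot: [3.141, 0.001, 2.685]
wrist_force: [-0.5, 0.1, -0.0]
gripper_width: 0.0003
grip_force: 0.0
[-0.4876  0.146  -0.0487] [0.4313 0.2336 0.165 ]
scene {'hook_hinge': (array([239.6, 193.4]), 0.53)}
wrist {'hook_tip': (array([518.1, 274.3]), 0.81)}
```

View pics/w2.png

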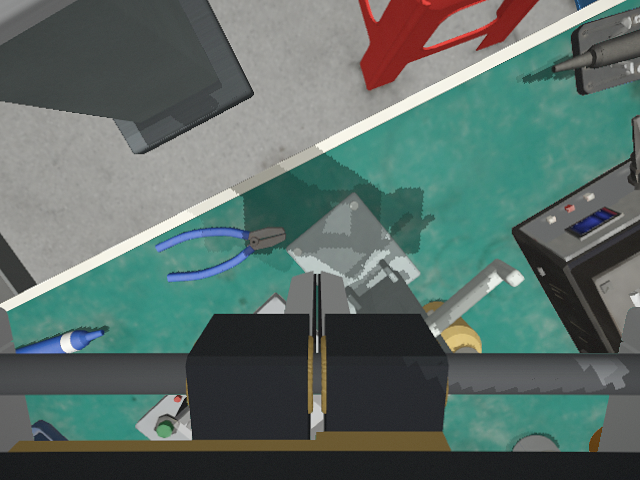

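Run:
```python
from h import *
s=arm.observe();c=cam('wrist')
h=np.array([.5075,.235,.164])
for a in (-20,0,20,45,70,90):
    t=.355+np.radians(a);u=np.array([-np.sin(t),np.cos(t),0])
    print(a,proj(c,[h,h+.055*u+[0,0,.006],h+.1*u+[0,0,.018]]).round().tolist())
```

```text
-20 [[371.0, 382.0], [459.0, 351.0], [545.0, 330.0]]
0 [[371.0, 382.0], [441.0, 327.0], [514.0, 281.0]]
20 [[371.0, 382.0], [415.0, 310.0], [461.0, 245.0]]
45 [[371.0, 382.0], [374.0, 302.0], [379.0, 229.0]]
70 [[371.0, 382.0], [333.0, 312.0], [296.0, 249.0]]
90 [[371.0, 382.0], [306.0, 330.0], [243.0, 287.0]]
```

```bash
python3 -m crank '[[0,0,-30,0,0,0],[0,0,-25,0,0,0],[-8,30,0,0,0,0],[-8,30,0,0,0,0],[-8,30,0,0,0,0],[-8,29,0,0,0,0],[0,0,30,0,0,0],[0,0,30,0,0,0],[0,0,10,0,0,0],[0,0,0,0,0,0],[0,0,0,0,0,0]]' 0
python3 - <<'E'
from h import *
print(arm.tcp_to_tips); s=arm.observe();print(s['position'],s['q'],s['qvel'].round(3))
c=cam('wrist');print(proj(c,s['position']+rot(s['tcp_rot'])@[0,0,.008]))
E
```

```text
time: 7.57
position: [0.5111, 0.3282, 0.1492]
tcp_rot: [-3.141, -0.0, 2.688]
wrist_force: [0.5, -0.5, 0.2]
gripper_width: 0.0001
grip_force: 0.0
0.008
[0.5111 0.3282 0.1492] [-0.6628  0.6045  0.0733  1.679  -0.055   0.8608  0.5505] [ 0.001 -0.032  0.003 -0.024  0.002 -0.002  0.   ]
[[317.7269 269.5646]]
```

```bash
python3 -m crank '[[7,-9,0,0,0,0],[7,-11,0,0,0,0],[11,-9,0,0,0,0],[9.5,-11,0,0,0,0],[7.5,-12,0,0,0,0],[0,0,0,0,0,0]]' 0
python3 - <<'E'
from h import *
s=arm.observe();print(s['wrist_force'],s['position'])
C={n:cam(n) for n in('wrist',)}
for n in C: print(n,pts(n,['hook_tip']))
h=np.array([.5075,.235,.164])
for a in (0,20,40):
    t=.355+np.radians(a);u=np.array([-np.sin(t),np.cos(t),0])
    print(a,proj(C['wrist'],[h,h+.055*u+[0,0,.006],h+.1*u+[0,0,.018]]).round().tolist())
E
```

```text
time: 8.12
position: [0.4507, 0.2981, 0.1513]
tcp_rot: [3.14, 0.002, 2.687]
wrist_force: [1.3, -4.1, 1.3]
gripper_width: 0.0003
grip_force: 1.7
[ 1.2679 -4.0947  1.2829] [0.4507 0.2981 0.1513]
wrist {}
0 [[264.0, 408.0], [329.0, 353.0], [393.0, 306.0]]
20 [[264.0, 408.0], [300.0, 335.0], [335.0, 269.0]]
40 [[264.0, 408.0], [265.0, 327.0], [265.0, 253.0]]
```

```bash
python3 -m crank '[[4,-13,0,0,0,0],[2,-14,0,0,0,0],[0,-14,0,0,0,0],[-4,-14,0,0,0,0],[-6,-12,0,0,0,0],[-6,-9,0,0,0,0],[0,0,0,0,0,0],[0,0,0,0,0,0]]' 0
python3 - <<'E'
from h import *
s=arm.observe();print(s['wrist_force'],s['position'])
C={n:cam(n) for n in('wrist','scene')}
for n in C: 
  o=pts(n,['hook_tip','hook_seat']);print(n,o)
  h=np.array([.5075,.235,.164])
  for a in (60,70,80,90):
    t=.355+np.radians(a);u=np.array([-np.sin(t),np.cos(t),0])
    print(a,proj(C[n],[h,h+.055*u+[0,0,.006],h+.1*u+[0,0,.018]]).round().tolist())
cv2.imwrite('pics/w3.png',np.vstack([C['wrist']['image'][160:400,100:500],cv2.resize(C['scene']['image'][150:270,140:340],(400,240))]))
E
```

```text
time: 8.88
position: [0.4273, 0.2269, 0.1492]
tcp_rot: [3.141, 0.0, 2.686]
wrist_force: [0.2, -0.1, 0.5]
gripper_width: 0.0004
grip_force: 0.0
[ 0.2408 -0.1344  0.4575] [0.4273 0.2269 0.1492]
wrist {'hook_tip': (array([503.6, 253.4]), 0.8), 'hook_seat': (array([442.9, 321. ]), 0.71)}
60 [[392.0, 395.0], [369.0, 315.0], [349.0, 241.0]]
70 [[392.0, 395.0], [352.0, 321.0], [314.0, 254.0]]
80 [[392.0, 395.0], [337.0, 330.0], [283.0, 272.0]]
90 [[392.0, 395.0], [323.0, 341.0], [256.0, 295.0]]
scene {}
60 [[239.0, 194.0], [221.0, 200.0], [206.0, 204.0]]
70 [[239.0, 194.0], [224.0, 202.0], [210.0, 207.0]]
80 [[239.0, 194.0], [226.0, 203.0], [214.0, 210.0]]
90 [[239.0, 194.0], [229.0, 204.0], [220.0, 212.0]]
```

View pics/w3.png

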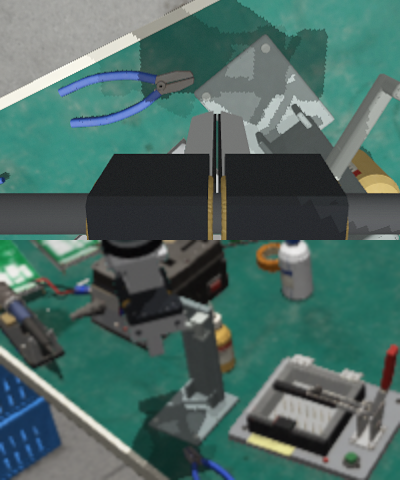

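```bash
cat >> h.py <<'E'
def ray(c,xy,z):
    f=lambda v:proj(c,[v[0],v[1],z])[0]-xy
    return least_squares(f,[.5,0]).x
E
python3 - <<'E'
from h import *
from scipy.spatial.transform import Rotation as R
c=cam('wrist'); s=arm.observe()
Tc=np.array(c['tool_from_camera'])
def at(p,r):
    d=dict(c);A=rot(r);d['E']=np.array(p)+A@Tc[:3,3];d['A']=A@Tc[:3,:3];return d
c1=at([.5024,.3551,.2993],[-3.139,.007,2.675]);c2=at([.4313,.2336,.165],[3.141,.001,2.685])
print(Tc)
for n,xy,z in(('hinge',[204,296],.17),('seat',[236,263],.17),('tip',[269,227],.182)): print(n,ray(c1,xy,z))
print('tip2',ray(c2,[518,274],.182)); print('now tip',ray(c,[503.6,253.4],.182),'seat',ray(c,[442.9,321],.17))
E
```

```text
[[-0.0007 -0.9711 -0.2386  0.0689]
 [ 1.     -0.0008  0.0005 -0.0007]
 [-0.0007 -0.2386  0.9711 -0.202 ]
 [ 0.      0.      0.      1.    ]]
hinge [0.5138 0.2283]
seat [0.499  0.2718]
tip [0.4811 0.3182]
tip2 [0.4722 0.3298]
now tip [0.4452 0.3156] seat [0.4722 0.2787]
```

Run:
```python
from h import *
s=arm.observe();c=cam('wrist');print(c['fx'],c['cx'],c['cy'],c['k1'])
A=rot(s['tcp_rot']);p=np.array(s['position'])
for x in(.008,0,-.008):
  for z in(.008,-.01,-.02,-.03,-.06): print(x,z,proj(c,p+A@[x,.01,z]).round(0)[0],proj(c,p+A@[x,-.01,z]).round(0)[0])
r=arm.silhouettes('wrist','flux_mid')
for q in r[:2]:
  ys,xs=np.nonzero(q['pixels']);print(q['confidence'],q['xy'],xs.min(),xs.max(),ys.min(),ys.max(),ray(c,q['xy'],.12))
cv2.imwrite('pics/w4.png',cv2.resize(c['image'][240:390,220:420],(800,600),interpolation=cv2.INTER_NEAREST))
```

```text
372.4377294474574 316.66987915703874 241.07515260514714 0.008239927148750017
0.008 0.008 [335. 257.] [301. 257.]
0.008 -0.01 [336. 266.] [299. 266.]
0.008 -0.02 [337. 272.] [298. 272.]
0.008 -0.03 [339. 278.] [297. 278.]
0.008 -0.06 [343. 303.] [294. 303.]
0 0.008 [335. 270.] [301. 270.]
0 -0.01 [336. 280.] [299. 280.]
0 -0.02 [337. 286.] [299. 286.]
0 -0.03 [338. 294.] [298. 294.]
0 -0.06 [342. 321.] [294. 321.]
-0.008 0.008 [334. 282.] [301. 282.]
-0.008 -0.01 [336. 294.] [300. 294.]
-0.008 -0.02 [337. 301.] [299. 301.]
-0.008 -0.03 [338. 309.] [298. 309.]
-0.008 -0.06 [342. 338.] [294. 339.]
0.66 [470.0, 339.8] 448 513 313 408 [0.5231 0.296 ]
```

View pics/w4.png

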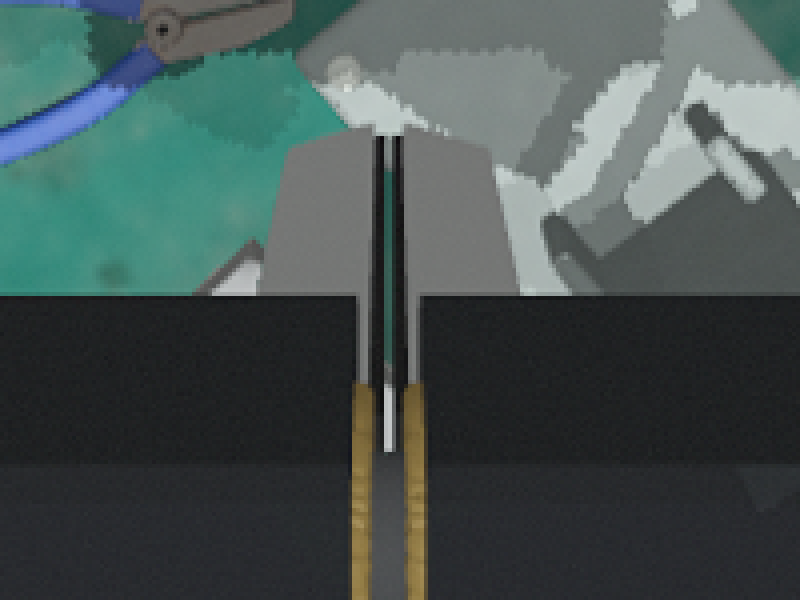

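```bash
python3 -m crank '[[0,0,-28,0,0,0],[0,0,-28,0,0,0],[-2,25,0,0,0,0],[-2,26,0,0,0,0],[-2,26,0,0,0,0],[-1,24,0,0,0,0],[0,0,0,0,0,0],[0,0,25,0,0,0],[0,0,25,0,0,0],[0,0,25,0,0,0],[0,0,0,0,0,0]]' 0
```

```text
time: 10.25
position: [0.4734, 0.3122, 0.1258]
tcp_rot: [-3.133, -0.004, 2.688]
wrist_force: [-0.9, -0.9, 0.5]
gripper_width: 0.0001
grip_force: 0.0
```

```bash
python3 -m crank '[[6,-8,0,0,0,0],[7.5,-12,0,0,0,0],[5,-13,0,0,0,0],[3,-14,0,0,0,0],[0,0,0,0,0,0]]' 0
python3 - <<'E'
from h import *
s=arm.observe();c=cam('wrist')
for k,v in pts('wrist',['hook_tip','hook_seat']).items(): print(k,v,ray(c,v[0],.182 if 'tip' in k else .17))
h=np.array([.5046,.2344,.164])
p=s['position']
prev=p;Rt=rot(s['tcp_rot'])
for a in [60,70,80,90]:
    t=.355+np.radians(a); sd=np.array([np.cos(t),np.sin(t),0]);u=np.array([-np.sin(t),np.cos(t),0])
    q=h+.08*u+.0175*sd; q[2]=p[2]; print(a,((q-prev)@Rt*1000).round(1)); prev=q
    print(proj(c,[h+.055*u+[0,0,.006],h+.1*u+[0,0,.018]]).round().tolist())
E
```

```text
time: 10.67
position: [0.4362, 0.2801, 0.1314]
tcp_rot: [-3.141, 0.0, 2.687]
wrist_force: [-0.3, -1.0, 0.4]
gripper_width: 0.0001
grip_force: 0.0
hook_tip (array([271.2, 275.9]), 0.77) [0.4126 0.2693]
60 [  0.1 -16.8   0. ]
[[264.0, 356.0], [227.0, 281.0]]
70 [ -2.3 -14.1   0. ]
[[246.0, 362.0], [190.0, 294.0]]
80 [ -4.7 -13.5   0. ]
[[230.0, 371.0], [158.0, 314.0]]
90 [ -6.9 -12.5   0. ]
[[216.0, 383.0], [131.0, 338.0]]
```

Now the hook follows; continue the arc to the end.

```bash
python3 -m crank '[[0,-16,0,0,0,0],[-2,-14,0,0,0,0],[-5,-14,0,0,0,0],[-7,-12,0,0,0,0],[0,0,0,0,0,0],[0,0,0,0,0,0]]' 0
python3 - <<'E'
from h import *
s=arm.observe();c=cam('wrist')
o={k:ray(c,v[0],.182 if 'tip' in k else .17) for k,v in pts('wrist',['hook_tip','hook_seat']).items()}
h=np.array([.5046,.2344])
for k,v in o.items(): d=v-h; print(k,v,np.degrees(np.arctan2(-d[0],d[1]))-20.3,np.hypot(*d))
E
```

```text
time: 11.32
position: [0.4252, 0.2316, 0.1307]
tcp_rot: [3.133, -0.002, 2.69]
wrist_force: [-1.9, 12.5, -1.3]
gripper_width: 0.0008
grip_force: 6.3
hook_tip [0.4102 0.2059] 86.50355092365201 0.09865696560396563
```

```bash
python3 -m crank '[[0,20,0,0,0,0],[0,20,0,0,0,0],[0,0,-40,0,0,0],[0,0,-40,0,0,0],[-10,0,-40,0,0,0],[-10,0,-40,0,0,0],[0,0,0,0,0,0],[0,0,0,0,0,0]]' 94
cat >> h.py <<'E'
def plan(pos,Rg,n,long=False):
    s=arm.observe();R0=rot(s['tcp_rot']);p=np.array(s['position'])
    rv=R.from_matrix(R0.T@Rg).as_rotvec();th=np.linalg.norm(rv)
    if long: rv=rv/th*(th-2*np.pi)
    print('total turn deg',np.degrees(rv).round(1))
    st=rv/n;d=(np.array(pos)-p)/n
    for i in range(n):
        Ri=R0@R.from_rotvec(st*i).as_matrix()
        print('[%s]'%','.join('%g'%round(x,1) for x in [*(d@Ri*1000),*np.degrees(st)]),end=',' if (i+1)%12 else '\n')
    print()
def spR(yaw): return R.from_euler('z',yaw).as_matrix()@R.from_euler('y',-25,degrees=True).as_matrix()
E
python3 - <<'E'
from fit1 import *
s=arm.observe();print(s['position'],s['gripper_width'])
c=cam('wrist');o=pts('wrist',['hook_tip','hook_seat','hook_hinge','hook_stand'])
Z={'hook_tip':.182,'hook_seat':.17,'hook_hinge':.164,'hook_stand':0}
for k,v in o.items(): print(k,v,ray(c,v[0],Z[k]))
x,e,P=hookfit([(c,k,v[0]) for k,v in o.items()],ang=1.6);print(x,e.round(1),P(x,'hook_hinge'),P(x,'hook_seat'),P(x,'hook_tip'))
sp=spR(-.05);G=np.c_[-sp[:,1],-sp[:,0],-sp[:,2]]
plan(np.array([.48,-.40,.176])-.10*G[:,2],G,36,True)
E
```

```text
time: 12.13
position: [0.4624, 0.2526, 0.2922]
tcp_rot: [3.138, 0.003, 2.686]
wrist_force: [-0.8, 0.5, -0.4]
gripper_width: 0.0507
grip_force: 0.0
shelf corner (array([ 0.7376, -0.563 ,  0.3871]), np.float64(24.579853822424894))
[0.4597 0.2522 0.2891] 0.05817080265885716
hook_tip (array([242.2, 205. ]), 0.61) [0.4104 0.2063]
hook_seat (array([283.4, 239.4]), 0.91) [0.4538 0.2214]
hook_hinge (array([324. , 280.3]), 0.82) [0.5061 0.2362]
hook_stand (array([322., 219.]), 0.9) [0.4812 0.2486]
[0.483  0.2508 0.2747] [ 0.2 -0.1 -1.7  0.2  0.1 -0.4  2.1  0.5] [0.5058 0.2364 0.164 ] [0.4533 0.22   0.17  ] [0.4104 0.2065 0.182 ]
total turn deg [-34.7  52.9 236.8]
[-7.4,-16.5,0.6,-1,1.5,6.6],[-9.2,-15.6,0.2,-1,1.5,6.6],[-10.9,-14.4,-0.4,-1,1.5,6.6],[-12.5,-13,-0.9,-1,1.5,6.6],[-13.9,-11.5,-1.4,-1,1.5,6.6],[-15.1,-9.8,-2,-1,1.5,6.6],[-16,-8,-2.5,-1,1.5,6.6],[-16.8,-6.1,-3.1,-1,1.5,6.6],[-17.3,-4,-3.6,-1,1.5,6.6],[-17.5,-2,-4.1,-1,1.5,6.6],[-17.5,0.1,-4.6,-1,1.5,6.6],[-17.2,2.2,-5,-1,1.5,6.6]
[-16.7,4.2,-5.4,-1,1.5,6.6],[-16,6.2,-5.7,-1,1.5,6.6],[-15,8.1,-6,-1,1.5,6.6],[-13.9,9.8,-6.2,-1,1.5,6.6],[-12.5,11.5,-6.4,-1,1.5,6.6],[-10.9,12.9,-6.4,-1,1.5,6.6],[-9.2,14.2,-6.5,-1,1.5,6.6],[-7.3,15.2,-6.4,-1,1.5,6.6],[-5.4,16.1,-6.3,-1,1.5,6.6],[-3.3,16.7,-6.2,-1,1.5,6.6],[-1.2,17,-6,-1,1.5,6.6],[0.9,17.2,-5.7,-1,1.5,6.6]
[3,17,-5.3,-1,1.5,6.6],[5.1,16.6,-4.9,-1,1.5,6.6],[7.1,16,-4.5,-1,1.5,6.6],[9,15.2,-4,-1,1.5,6.6],[10.7,14.1,-3.5,-1,1.5,6.6],[12.4,12.8,-3,-1,1.5,6.6],[13.8,11.4,-2.5,-1,1.5,6.6],[15.1,9.8,-1.9,-1,1.5,6.6],[16.2,8,-1.4,-1,1.5,6.6],[17,6.1,-0.8,-1,1.5,6.6],[17.6,4.1,-0.3,-1,1.5,6.6],[18,2.1,0.2,-1,1.5,6.6]
```

```bash
python3 -m crank '[[-7.4,-16.5,0.6,-1,1.5,6.6],[-9.2,-15.6,0.2,-1,1.5,6.6],[-10.9,-14.4,-0.4,-1,1.5,6.6],[-12.5,-13,-0.9,-1,1.5,6.6],[-13.9,-11.5,-1.4,-1,1.5,6.6],[-15.1,-9.8,-2,-1,1.5,6.6],[-16,-8,-2.5,-1,1.5,6.6],[-16.8,-6.1,-3.1,-1,1.5,6.6],[-17.3,-4,-3.6,-1,1.5,6.6],[-17.5,-2,-4.1,-1,1.5,6.6],[-17.5,0.1,-4.6,-1,1.5,6.6],[-17.2,2.2,-5,-1,1.5,6.6]]' 60
python3 -m crank '[[-16.7,4.2,-5.4,-1,1.5,6.6],[-16,6.2,-5.7,-1,1.5,6.6],[-15,8.1,-6,-1,1.5,6.6],[-13.9,9.8,-6.2,-1,1.5,6.6],[-12.5,11.5,-6.4,-1,1.5,6.6],[-10.9,12.9,-6.4,-1,1.5,6.6],[-9.2,14.2,-6.5,-1,1.5,6.6],[-7.3,15.2,-6.4,-1,1.5,6.6],[-5.4,16.1,-6.3,-1,1.5,6.6],[-3.3,16.7,-6.2,-1,1.5,6.6],[-1.2,17,-6,-1,1.5,6.6],[0.9,17.2,-5.7,-1,1.5,6.6]]' 60
python3 - <<'E'
from h import *
s=arm.observe();print(s['q'],s['position'])
sp=spR(-.05);G=np.c_[-sp[:,1],-sp[:,0],-sp[:,2]]
plan(np.array([.48,-.40,.176])-.10*G[:,2],G,12)
E
```

```text
time: 13.48
position: [0.4524, 0.035, 0.2811]
tcp_rot: [-3.1, -0.346, 1.277]
wrist_force: [0.1, -0.1, -0.7]
gripper_width: 0.0603
grip_force: 0.0
time: 14.48
position: [0.4428, -0.1816, 0.2714]
tcp_rot: [-2.731, -0.341, -0.247]
wrist_force: [0.6, 0.8, -0.0]
gripper_width: 0.0598
grip_force: 0.0
[ 0.1903  0.3143  0.7357  2.0866 -0.893   1.0402 -0.2833] [ 0.4428 -0.1816  0.2714]
total turn deg [-12.2  17.1  77.7]
[3.6,16.8,-5.5,-1,1.4,6.5],[5.6,16.4,-5,-1,1.4,6.5],[7.6,15.7,-4.6,-1,1.4,6.5],[9.4,14.8,-4.1,-1,1.4,6.5],[11.1,13.7,-3.6,-1,1.4,6.5],[12.7,12.4,-3.1,-1,1.4,6.5],[14.1,11,-2.5,-1,1.4,6.5],[15.3,9.4,-2,-1,1.4,6.5],[16.3,7.6,-1.4,-1,1.4,6.5],[17.1,5.7,-0.9,-1,1.4,6.5],[17.6,3.8,-0.4,-1,1.4,6.5],[17.9,1.8,0.1,-1,1.4,6.5]
```

```bash
python3 -m crank '[[3.6,16.8,-5.5,-1,1.4,6.5],[5.6,16.4,-5,-1,1.4,6.5],[7.6,15.7,-4.6,-1,1.4,6.5],[9.4,14.8,-4.1,-1,1.4,6.5],[11.1,13.7,-3.6,-1,1.4,6.5],[12.7,12.4,-3.1,-1,1.4,6.5],[14.1,11,-2.5,-1,1.4,6.5],[15.3,9.4,-2,-1,1.4,6.5],[16.3,7.6,-1.4,-1,1.4,6.5],[17.1,5.7,-0.9,-1,1.4,6.5],[17.6,3.8,-0.4,-1,1.4,6.5],[17.9,1.8,0.1,-1,1.4,6.5]]' 60
python3 -m crank '[[0,0,0,0,0,0],[0,0,0,0,0,0]]'
python3 - <<'E'
from fit1 import *
s=arm.observe();print(s['q'],s['position'])
N=['retainer_center','retainer_tab','retainer_eye','spindle','spindle_tip']
c=cam('wrist');o=pts('wrist',N);c2=cam('scene');o2=pts('scene',N)
print(o)
w=[(c,k,v[0]) for k,v in o.items()]
for ob in (w,w+[(c2,k,v[0]) for k,v in o2.items()]):
    x,e,P=spinfit(ob);print(x,e.round(1));print(P(x,'spindle_tip'),P(x,'retainer_tab'))
r=arm.silhouettes('wrist','retainer_tab')[0];print(r['confidence'],r['xy'])
im=c['image'].copy();im[r['pixels']]=im[r['pixels']]//2+[0,0,127]
for q in proj(c,[P(x,n) for n in N]): cv2.circle(im,tuple(int(t) for t in q),3,(0,255,0),-1)
for k,v in o.items(): cv2.circle(im,tuple(int(t) for t in v[0]),3,(255,0,255),1)
cv2.imwrite('pics/w5.png',im)
E
```

```text
time: 15.48
position: [0.4392, -0.3973, 0.2662]
tcp_rot: [-2.706, 0.008, -1.622]
wrist_force: [-0.2, 0.0, -0.6]
gripper_width: 0.0601
grip_force: 0.0
time: 15.65
position: [0.4394, -0.3964, 0.2659]
tcp_rot: [-2.706, 0.006, -1.612]
wrist_force: [0.5, 0.5, -0.6]
gripper_width: 0.06
grip_force: 0.0
shelf corner (array([ 0.7376, -0.563 ,  0.3871]), np.float64(24.579853822424894))
[ 0.2015  0.5002  1.053   1.9416 -1.0345  1.0173 -1.4112] [ 0.4393 -0.3958  0.2663]
{'retainer_center': (array([317.8, 216.3]), 0.89), 'retainer_tab': (array([317.6, 225.7]), 0.85), 'retainer_eye': (array([321.9, 220.9]), 0.8), 'spindle': (array([319.8, 203.7]), 0.76), 'spindle_tip': (array([316.6, 212.7]), 0.66)}
[ 0.4757 -0.4243  0.1811  0.1498] [ 0.5  0.3  0.4  0.4 -3.7 -1.4 -1.   0.1  1.9  0.3]
[ 0.4423 -0.4293  0.2536] [ 0.4168 -0.4332  0.3089]
[ 0.5313 -0.4079  0.0633  0.0117] [ 0.8  1.2  1.3  0.  -3.2 -0.8 -1.5 -0.4  2.   1.2 -0.5  3.7  0.2 -0.1
  1.   0.9  0.9 -3.   4.7 -1.3]
[ 0.4975 -0.4083  0.1358] [ 0.4717 -0.4086  0.1911]
0.75 [317.7, 213.7]
```

View pics/w5.png

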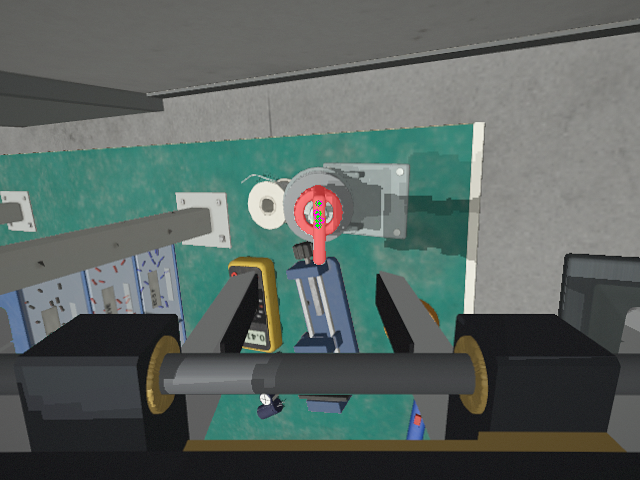

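```bash
python3 -m crank '[[2,0,20,0,0,0],[2,0,20,0,0,0],[2,0,15,0,0,0],[2,0,10,0,0,0],[0,0,0,0,0,0],[0,0,0,0,0,0]]' 50
python3 - <<'E'
from fit1 import *
s=arm.observe();print(s['q'],s['position'],s['tcp_rot'])
N=['retainer_center','retainer_tab','retainer_eye','spindle','spindle_tip']
c=cam('wrist');o=pts('wrist',N)
c2=cam('scene');c3=cam('side')
Tc=np.array(c['tool_from_camera'])
A=rot([-2.706,.007,-1.617]);ca=dict(c);ca['E']=np.array([.4393,-.3962,.2663])+A@Tc[:3,3];ca['A']=A@Tc[:3,:3]
old={'retainer_center':[317.8,216.3],'retainer_tab':[317.6,225.7],'retainer_eye':[321.9,220.9],'spindle':[319.8,203.7],'spindle_tip':[316.6,212.7]}
sc={'retainer_center':[426,327],'retainer_tab':[422,321],'retainer_eye':[424,325],'spindle':[432,338],'spindle_tip':[424,332]}
sd={'retainer_center':[208,183],'retainer_tab':[207,167],'retainer_eye':[210,174],'spindle':[203,210],'spindle_tip':[208,188]}
print(o)
w=[(c,k,v[0]) for k,v in o.items()]+[(ca,k,np.array(v)) for k,v in old.items()]
al=w+[(c2,k,np.array(v)) for k,v in sc.items()]+[(c3,k,np.array(v)) for k,v in sd.items()]
for ob in (w,al):
    x,e,P=spinfit(ob);print(x,e.round(1));t=P(x,'retainer_tab');print(P(x,'spindle_tip'),t,'in tool',(t-s['position'])@rot(s['tcp_rot']))
im=c['image'].copy()
sp=spR(x[3])
for z,y in((.157,.028),(.157,-.028),(.115,.019),(.115,-.019)): 
  q=proj(c,x[:3]+sp@[0,y,z])[0]; cv2.circle(im,tuple(int(t) for t in q),3,(0,255,0),-1)
for k,v in o.items(): cv2.circle(im,tuple(int(t) for t in v[0]),3,(255,0,255),1)
cv2.imwrite('pics/w6.png',im[120:360,160:480].repeat(2,0).repeat(2,1))
E
```

```text
time: 16.9
position: [0.4662, -0.406, 0.2077]
tcp_rot: [-2.705, 0.007, -1.616]
wrist_force: [0.3, -0.8, 0.3]
gripper_width: 0.0503
grip_force: 0.0
shelf corner (array([ 0.7376, -0.563 ,  0.3871]), np.float64(24.579853822424894))
[ 0.3558  0.5374  0.7794  1.9575 -1.0867  0.8473 -1.3879] [ 0.4662 -0.4065  0.2085] [-2.7047  0.0051 -1.6168]
{'retainer_center': (array([319.8, 245.6]), 0.63), 'retainer_tab': (array([318.6, 258.7]), 0.77), 'retainer_eye': (array([321.1, 252. ]), 0.86), 'spindle': (array([321.5, 222.6]), 0.73), 'spindle_tip': (array([318.3, 239.7]), 0.91)}
[ 0.5329 -0.4076  0.0601  0.0211] [-0.3  0.   1.3  1.4 -1.4 -1.8 -2.5 -0.1  1.1 -0.2  0.7  1.   1.1 -0.5
 -3.4 -1.1 -1.7  0.1  1.8  1.2]
[ 0.4991 -0.4084  0.1326] [ 0.4733 -0.4089  0.1879] in tool [0.0022 0.0022 0.0217]
[ 0.5378 -0.4055  0.05    0.007 ] [-0.4  0.1  1.1  1.2 -1.6 -1.8 -2.7  0.1  0.9 -0.   0.6  2.   1.   0.6
 -3.5 -0.  -1.8  0.7  1.7  2.1  0.1  3.3  1.6  4.4  1.3  3.6 -0.1  3.5
  3.4  0.7 -1.5 -3.   0.8  1.2 -3.   1.9  0.5 -1.5 -2.1 -1.9]
[ 0.504  -0.4057  0.1226] [ 0.4782 -0.4059  0.1778] in tool [-0.001   0.0022  0.0328]
```

View pics/w6.png

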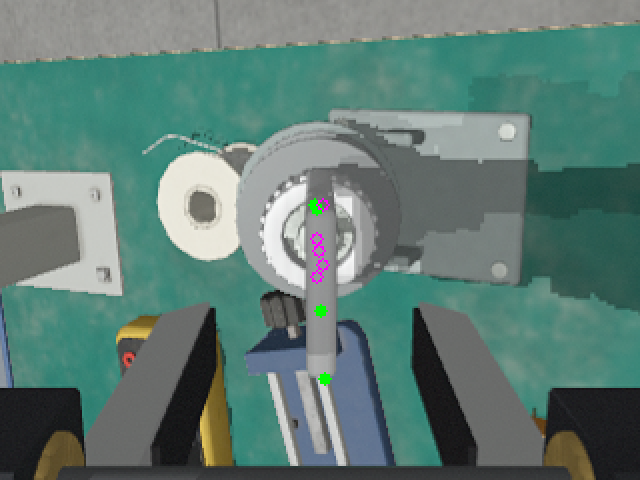

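```bash
python3 -m crank '[[0,2,15,0,0,0],[0,0,15,0,0,0],[0,0,15,0,0,0],[0,0,15,0,0,0],[0,0,8,0,0,0],[0,0,0,0,0,0],[0,0,0,0,0,0]]' 50
python3 - <<'E'
from h import *
c=cam('wrist');cv2.imwrite('pics/w7.png',c['image'][200:480,160:480].repeat(2,0).repeat(2,1))
E
```

```text
time: 17.98
position: [0.4931, -0.4069, 0.1452]
tcp_rot: [-2.705, 0.006, -1.617]
wrist_force: [-0.2, -0.2, -0.2]
gripper_width: 0.0503
grip_force: 0.0
```

View pics/w7.png

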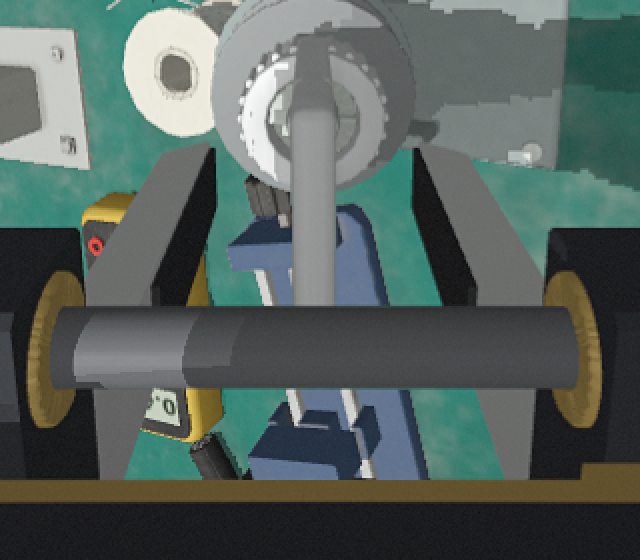

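```bash
python3 -m crank '[[0,0,0,0,0,0],[0,0,0,0,0,0],[0,0,0,0,0,0],[0,0,0,0,0,0],[0,0,0,0,0,0],[0,0,0,0,0,0],[0,0,0,0,0,0],[0,0,0,0,0,0],[0,0,0,0,0,0]]' 0; python3 -c "
from h import *
s=arm.observe();print(s['q'],s['moment'])"
```

```text
time: 18.78
position: [0.4935, -0.4067, 0.1454]
tcp_rot: [-2.705, 0.006, -1.616]
wrist_force: [-0.4, 0.7, 0.2]
gripper_width: 0.0097
grip_force: 30.0
[ 0.5711  0.5761  0.3947  1.971  -1.0922  0.6083 -1.3925] [ 0.2203  0.5141 -0.0247]
```

```bash
python3 -m crank '[[0,0,-0.5,0,0,-7],[0,0,-0.5,0,0,-7],[0,0,-0.5,0,0,-7],[0,0,-0.5,0,0,-7],[0,0,-0.5,0,0,-7],[0,0,-0.5,0,0,-7]]' 0; python3 -c "
from h import *
s=arm.observe();print(s['q'],s['moment'])"
```

```text
time: 19.28
position: [0.4927, -0.4066, 0.1481]
tcp_rot: [-2.805, -0.284, -0.927]
wrist_force: [1.5, 0.3, -2.2]
gripper_width: 0.0098
grip_force: 30.0
[ 0.6823  0.5505  0.2278  1.9673 -0.975   0.5342 -0.7559] [-0.0003  0.1457 -0.0409]
```

```bash
python3 -m crank '[[0,0,-0.5,0,0,-7],[0,0,-0.5,0,0,-7],[0,0,-0.5,0,0,-7],[0,0,-0.5,0,0,-7],[0,0,-0.5,0,0,-7],[0,0,-0.5,0,0,-7],[0,0,-0.5,0,0,-7],[0,0,-0.5,0,0,-7],[0,0,-0.5,0,0,-7],[0,0,-0.5,0,0,-7],[0,0,-0.5,0,0,-7],[0,0,-0.5,0,0,-7]]' 0; python3 -c "
from h import *
s=arm.observe();print(s['q'],s['moment'],rot(s['tcp_rot']))"
```

```text
time: 20.28
position: [0.4908, -0.4049, 0.1536]
tcp_rot: [2.878, -0.353, 0.637]
wrist_force: [2.8, 1.2, -1.3]
gripper_width: 0.0096
grip_force: 30.0
[ 0.9403  0.5317 -0.147   1.9598 -0.6176  0.4124  0.3833] [ 0.4746 -0.1281  0.1963] [[ 0.7545  0.5014  0.4235]
 [ 0.5577 -0.83   -0.0109]
 [ 0.346   0.2444 -0.9059]]
```

```bash
python3 -m crank '[[0,0,-0.5,0,0,-7],[0,0,-0.5,0,0,-7],[0,0,-0.5,0,0,-7],[0,0,-0.5,0,0,-7],[0,0,-0.5,0,0,-7],[0,0,-0.5,0,0,-7],[0,0,-0.5,0,0,-7],[0,0,-0.5,0,0,-7],[0,0,-0.5,0,0,-7],[0,0,-0.5,0,0,-7],[0,0,-0.5,0,0,-7],[0,0,-0.5,0,0,-7]]' 0; python3 -c "
from h import *
s=arm.observe();print(s['q'],s['moment'],rot(s['tcp_rot']))"
```

```text
time: 21.28
position: [0.4869, -0.4045, 0.1583]
tcp_rot: [2.756, 0.207, 2.014]
wrist_force: [1.3, 3.1, -2.0]
gripper_width: 0.0097
grip_force: 30.0
[ 1.1897  0.5616 -0.5103  1.9537 -0.0939  0.3655  1.3567] [0.6182 0.2426 0.2991] [[-0.4201  0.8037  0.4214]
 [ 0.884   0.4674 -0.0102]
 [-0.2052  0.3683 -0.9068]]
```

```bash
python3 -m crank '[[0,0,-0.5,0,0,-7],[0,0,-0.5,0,0,-5],[0,0,-1.5,0,0,0],[0,0,-2,0,0,0],[0,0,-2,0,0,0],[0,0,0,0,0,0]]' 0
```

```text
time: 21.78
position: [0.4836, -0.405, 0.1644]
tcp_rot: [2.804, 0.279, 2.209]
wrist_force: [-0.5, 3.3, -2.4]
gripper_width: 0.0098
grip_force: 30.0
```

```bash
python3 -m crank '[[0,0,-4,0,0,0],[0,0,-8,0,0,0],[0,0,-12,0,0,0],[0,0,-16,0,0,0],[0,0,-20,0,0,0],[0,0,-20,0,0,0],[0,0,-20,0,0,0],[0,0,0,0,0,0]]' 0
python3 - <<'E'
from h import *
s=arm.observe();print(s['q'],s['position'])
# target: retainer upright at hook; tool down, tool y along +-arm
a=np.array([-.953,-.302,0]);
for sg in(1,-1):
  y=sg*a;z=np.array([0,0,-1.]);x=np.cross(y,z);G=np.c_[x,y,z];print(sg,R.from_matrix(G).as_euler('xyz'),R.from_matrix(rot(s['tcp_rot']).T@G).as_rotvec(degrees=True))
E
```

```text
time: 22.45
position: [0.442, -0.409, 0.2603]
tcp_rot: [2.806, 0.291, 2.205]
wrist_force: [0.5, -0.3, -2.3]
gripper_width: 0.01
grip_force: 30.0
[ 1.3987  0.4033 -0.6695  1.9028 -0.0921  0.5896  1.5626] [ 0.442  -0.409   0.2603]
1 [ 3.1416  0.     -1.2639] [ -18.4588   30.1356 -154.948 ]
-1 [3.1416 0.     1.8777] [21.6627 13.2689 21.2491]
```

Run:
```python
from h import *
a=np.array([-.953,-.302,0]);y=-a;z=np.array([0,0,-1.]);G=np.c_[np.cross(y,z),y,z]
plan([.383,.197,.27],G,24)
```

```text
total turn deg [21.7 13.3 21.2]
[20.8,14.4,-2,0.9,0.6,0.9],[21,14.1,-2,0.9,0.6,0.9],[21.2,13.7,-2,0.9,0.6,0.9],[21.5,13.4,-2,0.9,0.6,0.9],[21.7,13,-2,0.9,0.6,0.9],[21.9,12.6,-2,0.9,0.6,0.9],[22.1,12.3,-2,0.9,0.6,0.9],[22.3,11.9,-2,0.9,0.6,0.9],[22.5,11.5,-2,0.9,0.6,0.9],[22.7,11.1,-1.9,0.9,0.6,0.9],[22.9,10.8,-1.9,0.9,0.6,0.9],[23.1,10.4,-1.8,0.9,0.6,0.9]
[23.3,10,-1.8,0.9,0.6,0.9],[23.4,9.6,-1.7,0.9,0.6,0.9],[23.6,9.2,-1.6,0.9,0.6,0.9],[23.7,8.8,-1.5,0.9,0.6,0.9],[23.9,8.4,-1.4,0.9,0.6,0.9],[24,8,-1.3,0.9,0.6,0.9],[24.2,7.6,-1.2,0.9,0.6,0.9],[24.3,7.2,-1.1,0.9,0.6,0.9],[24.4,6.9,-1,0.9,0.6,0.9],[24.5,6.5,-0.8,0.9,0.6,0.9],[24.6,6.1,-0.7,0.9,0.6,0.9],[24.7,5.7,-0.6,0.9,0.6,0.9]
```

```bash
python3 -m crank '[[20.8,14.4,-2,0.9,0.6,0.9],[21,14.1,-2,0.9,0.6,0.9],[21.2,13.7,-2,0.9,0.6,0.9],[21.5,13.4,-2,0.9,0.6,0.9],[21.7,13,-2,0.9,0.6,0.9],[21.9,12.6,-2,0.9,0.6,0.9],[22.1,12.3,-2,0.9,0.6,0.9],[22.3,11.9,-2,0.9,0.6,0.9],[22.5,11.5,-2,0.9,0.6,0.9],[22.7,11.1,-1.9,0.9,0.6,0.9],[22.9,10.8,-1.9,0.9,0.6,0.9],[23.1,10.4,-1.8,0.9,0.6,0.9]]' 0
python3 -m crank '[[23.3,10,-1.8,0.9,0.6,0.9],[23.4,9.6,-1.7,0.9,0.6,0.9],[23.6,9.2,-1.6,0.9,0.6,0.9],[23.7,8.8,-1.5,0.9,0.6,0.9],[23.9,8.4,-1.4,0.9,0.6,0.9],[24,8,-1.3,0.9,0.6,0.9],[24.2,7.6,-1.2,0.9,0.6,0.9],[24.3,7.2,-1.1,0.9,0.6,0.9],[24.4,6.9,-1,0.9,0.6,0.9],[24.5,6.5,-0.8,0.9,0.6,0.9],[24.6,6.1,-0.7,0.9,0.6,0.9],[24.7,5.7,-0.6,0.9,0.6,0.9]]' 0
python3 - <<'E'
from fit1 import *
s=arm.observe();print(s['q'],s['position'],s['gripper_width'])
A=rot(s['tcp_rot']);p=s['position']
C={n:cam(n) for n in('wrist','scene','side')};O={n:pts(n,['retainer_tab','retainer_eye','retainer_center']+(['hook_tip','hook_seat','hook_hinge'] if n!='side' else [])) for n in C}
for k in ['retainer_tab','retainer_eye','retainer_center','hook_tip','hook_seat','hook_hinge']:
    ob=[(C[n],O[n][k][0]) for n in C if k in O[n]]
    print(k,[(n,O[n][k][0].round(),round(O[n][k][1],2)) for n in C if k in O[n]])
    if len(ob)>1: t,e=tri(ob);print('   ',t,e,'tool',(t-p)@A)
for z in(-.061,-.035,-.009,.005): print(z,proj(C['wrist'],p+A@[0,0,z]),proj(C['scene'],p+A@[0,0,z]),proj(C['side'],p+A@[0,0,z]))
E
```

```text
time: 23.45
position: [0.4118, -0.1016, 0.2647]
tcp_rot: [2.962, 0.114, 2.054]
wrist_force: [0.3, -0.4, -1.0]
gripper_width: 0.0098
grip_force: 30.0
time: 24.45
position: [0.3818, 0.2018, 0.2761]
tcp_rot: [-3.14, -0.03, 1.878]
wrist_force: [1.1, -0.1, -1.1]
gripper_width: 0.0097
grip_force: 30.0
shelf corner (array([ 0.7376, -0.563 ,  0.3871]), np.float64(24.579853822424894))
[ 0.1206  0.2706 -0.8168  1.9365  0.1945  1.0133 -0.4662] [0.382  0.2051 0.2766] 0.00985002732287398
retainer_tab [('wrist', array([400., 200.]), 0.16), ('scene', array([200., 176.]), 0.73), ('side', array([418., 199.]), 0.8)]
    [0.4056 0.2564 0.3013] 18.74765292099437 tool [ 0.0423  0.0383 -0.0232]
retainer_eye [('wrist', array([320., 283.]), 0.67), ('scene', array([202., 189.]), 0.8), ('side', array([419., 203.]), 0.58)]
    [0.3833 0.2029 0.2856] 2.413829334384417 tool [-0.0023  0.0006 -0.0091]
retainer_center [('wrist', array([315., 273.]), 0.66), ('scene', array([205., 187.]), 0.97), ('side', array([418., 210.]), 0.8)]
    [0.3813 0.2045 0.2751] 2.732403375950213 tool [-0.0004 -0.0008  0.0015]
hook_tip [('scene', array([220., 208.]), 0.66)]
hook_seat [('wrist', array([400., 250.]), 0.6), ('scene', array([423., 335.]), 0.56)]
    [ 0.9812 -0.0174 -1.035 ] 35.45486995252503 tool [-0.4402  0.5009  1.2977]
hook_hinge [('wrist', array([400., 202.]), 0.26), ('scene', array([237., 194.]), 0.55)]
    [0.4486 0.2521 0.153 ] 17.3323168304766 tool [0.02   0.0778 0.1243]
-0.061 [[317.9623 320.9884]] [[199.3291 169.9792]] [[422.7465 192.5231]]
-0.035 [[317.7438 296.7495]] [[200.9229 178.3046]] [[421.2418 199.0914]]
-0.009 [[317.5796 278.5276]] [[202.4735 186.3986]] [[419.7847 205.4454]]
0.005 [[317.507  270.4715]] [[203.2911 190.6643]] [[419.019  208.7815]]
```

```bash
python3 -m crank '[[-4,-1,0,0,0,0],[-4,-1,20,0,0,0],[0,0,25,0,0,0],[0,0,25,0,0,0],[0,0,20,0,0,0],[0,0,5,0,0,0],[0,0,0,0,0,0],[0,0,0,0,0,0],[0,0,0,0,0,0]]' 0
python3 - <<'E'
from fit1 import *
s=arm.observe();A=rot(s['tcp_rot']);p=s['position'];print(p,s['tcp_rot'],s['q'])
c=cam('wrist');o=pts('wrist',['hook_tip','hook_seat','hook_hinge','retainer_eye']);print(o)
Z={'hook_tip':.182,'hook_seat':.17,'hook_hinge':.164}
for k in Z:
  if k in o: print(k,ray(c,o[k][0],Z[k]))
h=np.array([.506,.2364,0]);a=np.array([-.953,-.302,0])
print('coord',(p-h)@a,'lat',(p-h)@np.array([-.302,.953,0]),'R',A)
print(proj(c,[h+.1*a+[0,0,.182],h+.055*a+[0,0,.17],h+[0,0,.164]]))
im=c['image'].copy();cv2.imwrite('pics/w8.png',np.vstack([im[140:380,120:520],cv2.resize(cam('scene')['image'][140:260,140:340],(400,240))]))
E
```

```text
time: 26.2
position: [0.3814, 0.1953, 0.1818]
tcp_rot: [-3.141, -0.03, 1.879]
wrist_force: [-0.0, -0.2, -1.0]
gripper_width: 0.0098
grip_force: 30.0
shelf corner (array([ 0.7376, -0.563 ,  0.3871]), np.float64(24.579853822424894))
[0.3814 0.1951 0.1818] [-3.1407 -0.0294  1.8794] [ 0.0439  0.3914 -0.7434  2.0913  0.3368  0.7747 -0.5947]
{'hook_tip': (array([372.1, 267.3]), 0.66), 'hook_seat': (array([444.2, 264.8]), 0.97), 'hook_hinge': (array([528.8, 264.4]), 0.89), 'retainer_eye': (array([316.4, 280.7]), 0.72)}
hook_tip [0.4098 0.2079]
hook_seat [0.4533 0.2197]
hook_hinge [0.5052 0.2347]
coord 0.13126510501347796 lat -0.0017540437299005118 R [[-0.3036  0.9527 -0.0098]
 [ 0.9523  0.3038  0.0277]
 [ 0.0294 -0.0009 -0.9996]]
[[372.6249 270.4477]
 [444.7377 264.826 ]
 [531.1662 262.3189]]
```

View pics/w8.png

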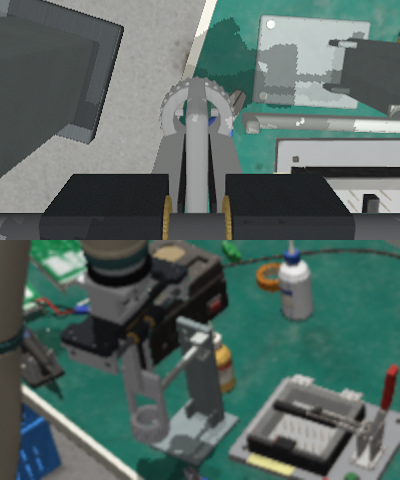

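```bash
python3 -m crank '[[2,0,0,0,-1.7,0],[0,8,0,0,0,0],[0,12,0,0,0,0],[0,14,0,0,0,0],[0,14,0,0,0,0],[0,14,0,0,0,0],[0,10,0,0,0,0],[0,4,0,0,0,0],[0,0,0,0,0,0],[0,0,0,0,0,0]]' 0
python3 - <<'E'
from fit1 import *
s=arm.observe();A=rot(s['tcp_rot']);p=s['position'];print(p,s['wrist_force'])
c=cam('wrist');o=pts('wrist',['hook_tip','hook_seat','hook_hinge','retainer_eye']);print(o)
h=np.array([.506,.2364,0]);a=np.array([-.953,-.302,0])
print('coord',(p-h)@a,'lat',(p-h)@np.array([-.302,.953,0]),'R',A)
print(proj(c,[h+.1*a+[0,0,.182],h+.055*a+[0,0,.17],h+[0,0,.164]]))
E
```

```text
time: 27.43
position: [0.4517, 0.2194, 0.1803]
tcp_rot: [-3.137, 0.0, 1.88]
wrist_force: [1.3, 0.4, -2.3]
gripper_width: 0.01
grip_force: 30.0
shelf corner (array([ 0.7376, -0.563 ,  0.3871]), np.float64(24.579853822424894))
[0.4514 0.2193 0.1805] [ 0.5922  0.0046 -2.0127]
{'hook_tip': (array([241.1, 269.6]), 0.93), 'hook_seat': (array([317.7, 268.3]), 0.96), 'hook_hinge': (array([413.2, 267.3]), 0.96), 'retainer_eye': (array([318.1, 282.1]), 0.63)}
coord 0.05716126152067359 lat 0.00022785836093835304 R [[-0.3045  0.9525 -0.0038]
 [ 0.9525  0.3045 -0.0019]
 [-0.0007 -0.0042 -1.    ]]
[[242.0173 274.2881]
 [321.2324 267.9696]
 [410.9023 265.2199]]
```

```bash
python3 -m crank '[[0,0,4,0,0,0],[0,0,5,0,0,0],[0,0,4,0,0,0],[0,0,2,0,0,0],[0,0,0,0,0,0],[0,0,0,0,0,0]]' 0;  python3 -m crank '[[0,0,1,0,0,0],[0,0,1,0,0,0],[0,0,0,0,0,0]]' 0;python3 -m crank '[[0,0,1,0,0,0],[0,0,1,0,0,0],[0,0,0,0,0,0]]' 0
```

```text
time: 28.28
position: [0.4521, 0.2196, 0.1653]
tcp_rot: [-3.138, 0.0, 1.88]
wrist_force: [-0.4, 0.1, -1.9]
gripper_width: 0.0098
grip_force: 30.0
time: 28.53
position: [0.4522, 0.2196, 0.1634]
tcp_rot: [-3.138, 0.0, 1.88]
wrist_force: [0.1, -0.0, -1.7]
gripper_width: 0.01
grip_force: 30.0
time: 28.78
position: [0.4524, 0.2197, 0.1624]
tcp_rot: [-3.139, 0.001, 1.88]
wrist_force: [-1.6, -1.0, 5.9]
gripper_width: 0.0097
grip_force: 30.0
```

```bash
python3 -m crank '[[0,0,-0.8,0,0,0],[0,0,0,0,0,0],[0,0,0,0,0,0]]' 0;python3 -m crank '[[0,0,0,0,0,0],[0,0,0,0,0,0],[0,0,0,0,0,0],[0,0,0,0,0,0],[0,0,0,0,0,0],[0,0,0,0,0,0]]' 34
python3 - <<'E'
from fit1 import *
s=arm.observe();p=s['position'];print(p,s['wrist_force'],s['gripper_width'])
N=['retainer_tab','retainer_eye','retainer_center']
C={n:cam(n) for n in('wrist','scene','side')};O={n:pts(n,N) for n in C}
for k in N:
    ob=[(C[n],O[n][k][0]) for n in C if k in O[n]]
    print(k,[(n,O[n][k][0].round(),round(O[n][k][1],2)) for n in C if k in O[n]],tri(ob))
E
```

```text
time: 29.03
position: [0.4524, 0.2198, 0.1625]
tcp_rot: [-3.139, 0.0, 1.88]
wrist_force: [-0.4, -0.2, 0.7]
gripper_width: 0.01
grip_force: 30.0
time: 29.53
position: [0.4522, 0.2196, 0.1623]
tcp_rot: [-3.138, 0.0, 1.88]
wrist_force: [0.7, -0.1, -0.4]
gripper_width: 0.0339
grip_force: 0.0
shelf corner (array([ 0.7376, -0.563 ,  0.3871]), np.float64(24.579853822424894))
[0.4522 0.2196 0.1623] [0.7545 0.5788 0.6107] 0.034281475243383576
retainer_tab [('wrist', array([318., 300.]), 0.97), ('scene', array([226., 194.]), 0.65), ('side', array([408., 246.]), 0.49)] (array([0.4521, 0.2204, 0.2028]), np.float64(1.5809079736150693))
retainer_eye [('wrist', array([318., 283.]), 0.86), ('scene', array([224., 202.]), 0.65), ('side', array([410., 249.]), 0.63)] (array([0.4515, 0.222 , 0.1839]), np.float64(1.7295780208258975))
retainer_center [('wrist', array([314., 274.]), 0.93), ('scene', array([227., 204.]), 0.59), ('side', array([404., 260.]), 0.51)] (array([0.4511, 0.2184, 0.16  ]), np.float64(5.676583119034319))
```

```bash
python3 -m crank '[[0,0,-8,0,0,0],[0,0,-12,0,0,0],[0,0,-16,0,0,0],[0,0,-20,0,0,0],[0,0,-30,0,0,0],[0,0,-30,0,0,0],[0,0,-30,0,0,0],[0,0,0,0,0,0],[0,0,0,0,0,0],[0,0,0,0,0,0],[0,0,0,0,0,0],[0,0,0,0,0,0]]' 34
python3 -m crank '[[0,0,0,0,0,0],[0,0,0,0,0,0],[0,0,0,0,0,0],[0,0,0,0,0,0],[0,0,0,0,0,0],[0,0,0,0,0,0],[0,0,0,0,0,0],[0,0,0,0,0,0],[0,0,0,0,0,0],[0,0,0,0,0,0],[0,0,0,0,0,0],[0,0,0,0,0,0]]' 34
python3 - <<'E'
from fit1 import *
s=arm.observe();p=s['position'];print(p,s['wrist_force'],s['gripper_width'])
N=['retainer_tab','retainer_eye','retainer_center','hook_tip','hook_hinge']
C={n:cam(n) for n in('wrist','scene')};O={n:pts(n,N) for n in C}
for k in N:
    ob=[(C[n],O[n][k][0]) for n in C if k in O[n]]
    print(k,[(n,O[n][k][0].round(),round(O[n][k][1],2)) for n in C if k in O[n]])
    if len(ob)>1: print(tri(ob))
h=np.array([.506,.2364,0]);a=np.array([-.953,-.302,0])
print(proj(C['wrist'],[h+.055*a+[0,0,.196],h+.055*a+[0,0,.17],h+.055*a+[0,0,.156],h+.1*a+[0,0,.182],h+[0,0,.164]]))
E
```

```text
time: 31.23
position: [0.4519, 0.2193, 0.3071]
tcp_rot: [-3.136, 0.001, 1.88]
wrist_force: [0.9, 0.2, 0.1]
gripper_width: 0.0339
grip_force: 0.0
time: 32.23
position: [0.4526, 0.2198, 0.3083]
tcp_rot: [-3.138, 0.0, 1.88]
wrist_force: [0.6, 0.1, 0.2]
gripper_width: 0.0338
grip_force: 0.0
shelf corner (array([ 0.7376, -0.563 ,  0.3871]), np.float64(24.579853822424894))
[0.4526 0.2198 0.3083] [0.8466 0.5325 0.8297] 0.03409645671301788
retainer_tab [('wrist', array([316., 232.]), 0.79), ('scene', array([228., 196.]), 0.56)]
(array([0.4522, 0.2187, 0.1977]), np.float64(2.0253638706846573))
retainer_eye [('wrist', array([318., 228.]), 0.85), ('scene', array([229., 204.]), 0.69)]
(array([0.4544, 0.2173, 0.1713]), np.float64(0.7746384191944173))
retainer_center [('wrist', array([318., 226.]), 0.82), ('scene', array([229., 208.]), 0.69)]
(array([0.4543, 0.2164, 0.1568]), np.float64(0.07188625672625903))
hook_tip [('wrist', array([269., 225.]), 0.95), ('scene', array([219., 210.]), 0.44)]
(array([0.4106, 0.2086, 0.1829]), np.float64(2.081171274391977))
hook_hinge [('wrist', array([314., 226.]), 0.74), ('scene', array([237., 196.]), 0.54)]
(array([0.4523, 0.2198, 0.185 ]), np.float64(11.078854873054382))
[[318.6174 231.6392]
 [318.5498 225.6695]
 [318.5173 222.8013]
 [268.6055 228.2162]
 [376.6313 224.5188]]
```

Hanging upright on the seat, hook still out, robot clear. Handing in.

```bash
python3 -c "
from cell import arm
print(arm.sign_off())"
```

```text
the job is handed in; nothing more can be done
None
```

The hook is swung fully out to its stop, and the retainer is unscrewed, lifted off and hanging straight down by its window at the middle of the hook arm, let go with the arm clear; handed in at about 33 s, with no sign of touching the spare reel or flux bottle (neither re-checked by camera).

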